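# Screw the gas regulator home with the flat screwdriver

### The arm

A 7-joint arm with a two-finger parallel gripper is mounted at the origin on the work surface; the furniture and walls round the work are solid. World frame = base frame: x ahead of the robot, y to its left, z up, the work surface at z = 0. Lengths are in mm, angles in rad, forces in N, time in s.
With the tool pointing down it reaches from about 400 to 875 mm from the base axis. Payload 4.4 kg.
Tool frame: the origin (TCP) lies midway between the tips of the shut fingers; the grasp point (between the pads) lies 19 mm behind it; z points along the fingers, y is the line along which they close (so a half turn about z gives the same grasp; the last joint's range is limited). The gripper opens to 85 mm and grips with 20 to 120 N. Pads are 22 mm wide; open, the fingers measure 114 mm over their backs; the gripper's body (76 mm by 85 mm) begins 54 mm behind the grasp point. The pads swing forward as they close: fully open they stand 13 mm farther back than shut.
Start: joints at [1.107, 0.628, 0.038, 1.517, -0.027, 0.996, -0.02], TCP at [251.832, -599.248, 231.313] pointing down, gripper open.
Joint ranges: [-3.06, 3.06], [-0.37, 2.12], [-1.25, 1.32], [0.18, 2.47], [-1.1, 4.24], [0.23, 1.98], [-2.94, 2.94]. Speed limits (rad/s): [2.57, 2.57, 3.14, 3.14, 3.14, 3.14, 3.14].

### API

Orientations are given as [roll, pitch, yaw] about the fixed x, y, z axes, in that order (R = Rz(yaw) Ry(pitch) Rx(roll)).
In Python, from cell import telemetry, eyes, ctrl, finder gives the robot as it stands.
- The arm moves only by the tool move_arm, never from a script. Its argument "steps" is a list of rows, each a list of 7 numbers: the turn, a rotation vector about the world's x, y, z in degrees, then the shift along the world's x, y, z in m, then the finger opening in m, from 0 to 0.0854. A call has 1 to 5 rows; each row shifts and turns the commanded pose from where the row before left it; what a row does not reach is not made up. A row lasts 1/10 s, in which the tool goes at most 50 mm and 8.59 degrees, less where a joint would pass 70% of its speed; a pose out of reach is approached as far as the arm can. A call with a gripper value outside its range is refused whole. The fingers move at their own pace and stop on an object; the grip force is fixed at half the most. Time passes only in rows, so rows that do not move let the fingers close. It gives the time, the measured TCP pose, the force, the opening and the grip force at its end, in the units of the state.
- telemetry.read_state(): the state, without advancing time (a new reading comes with each control period).
- eyes.get_image(name): name is "side" or "top"; returns (picture, depth): 420x560x3 uint8, blue, green, red; 420x560 float32, mm along the optical axis (not along the pixel's ray), 0 where there is no reading.
- eyes.calibration(name): a dict with "fx", "fy", "cx", "cy" (pixels), "position" and "attitude" of the camera in the world. Camera axes: x right, y down, z forward; pixel columns grow to the right and rows downward; lengths in mm; the calibration is good to about 2 mm. A picture is of the moment at which its call begins. calibration takes no time and is no camera call.
- ctrl.finish_job(): hands the job in; it is judged then, once.
Trained networks look in the newest picture that a camera, given by its name, has taken for a name from the list of things; names that differ only in an ending like _2 or _b are one class to them, and where a whole thing is asked for, a point or a joint stands for the part that bears it (a point fixed in the world has none). Each returns a list of dicts, best first, with "confidence" (0 to 1); they miss things now and then, are a little off and sometimes report something else, mostly with a low value. They report only what shows in the picture. A call takes as long as a camera call.
- finder.boxes_of(camera, name): "location" ([x, y, z] in mm, in the coordinates of the camera as it stood for that picture, good to about 4 mm: the middle of the surface that is visible of it).
- finder.cut_out(camera, name): "mask" (420x560 bool, what is visible of it).
- finder.pinpoint(camera, name): "location" ([x, y, z] in mm, in the coordinates of the camera as it stood for that picture, good to about 4 mm: a listed point, or the origin of a listed thing).
The state is a dict: "clock": time; "qpos": joint angles; "qd": joint speeds; "tau": joint torques, N m; "eef_pos": TCP position; "tool_rot": TCP orientation; "force": force on the tool from outside, world axes, zero at the start; "torque": the same for the moment, N m; "width": finger opening in mm; "gripper_force": force on a finger pad.
Only numpy, scipy, OpenCV 4.12 (cv2) and the standard library are available. Lean on these libraries where they do the work, as an engineer would, in place of code of your own. Each camera call takes 0.05 s, during which the arm holds its last target. There are 200 camera calls.

### The job

Take the flat screwdriver out of its wooden stand, set its blade fully into the slot of the big brass screw on the regulator that carries the round dial gauge, and turn that screw clockwise (seen from above) until it stops. Let go and leave the screwdriver standing upright in the slot; do not turn the screw of the other valve, the one with the ribbed hose spout instead of a gauge.

Things in the scene. Friction and masses are not known exactly. Their poses are not given: they have to be found in the camera images.
- driver_grip (a point): Middle of the screwdriver's flat wooden handle: 36 (x) x 24 (y) x 62 mm (z up the tool), top 32 mm higher; grasp across y. Blade tip 68 mm below: 22 mm wide (x), 5 thick (y), 10 long under a round 28 mm brass shoulder. Total 100 mm, 0.14 kg; same after a half turn. Starts upright, point 82 mm over the counter, blade in a fixed wooden stand 70x54x24 mm; lift 15 mm to free it.
- gauge_screw_slot (a point): Centre of the top face, 40 mm up, of the 48 mm brass screw on the 58 mm square steel regulator with a round gauge (top 50 mm up, 43 mm from the screw). z up, x along the slot, turns with it. Slot across the whole face, 12 mm deep, 17 wide, narrowing to 10: blade plays about 0.24 rad before it turns the screw. Blade seated, shoulder on the face: driver_grip is 58 mm above.
- gauge_screw (a joint): Turn of the screw on the regulator with the gauge, rad: grows clockwise seen from above, starts at 0 to 0.25, hard stop at 1.1. Light friction (0.1 N m); stays where it is left.
- barb_screw (a joint): Turn of the identical screw on the other valve (same body, but an upright ribbed brass hose spout in place of the gauge), rad; starts at 0 to 0.25. To be left alone.

How it is judged:
By the outcome, as a careful person would: the job done as asked, in the order asked, and still so for the second after the job is handed in, with the robot touching nothing.
It also fails if it takes over 40 s, if anything falls off the work surface, if the arm or the gripper's body presses on something with over 40 N, if the wrist force passes 120 N, or if a joint passes its speed limit or range.

## Working session

There is one attempt and no reset: what is moved stays moved. The work goes in short steps, Python scripts to look and compute and a tool call to move; the robot and the scene stay as the last step left them, time stands still between calls to the robot, and variables do not carry over. Pictures are saved under pics/ and viewed, at most 10 in all, crops included, and the job is handed in when it is done.

Besides the shell and the picture viewer there is one more tool, called after "Request:" as name(argument=value, ...) on one line, values as JSON. move_arm: Moves the arm, as the interface text tells. Its arguments: {"type":"object","properties":{"steps":{"type":"array"}},"required":["steps"]}

```bash
ls; mkdir -p pics
cat > h.py <<'E'
import numpy as np, cv2
from scipy.spatial.transform import Rotation as R
from cell import telemetry, eyes, ctrl, finder
def cam(n):
    c=eyes.calibration(n); a=np.array(c["attitude"],float)
    M=R.from_euler('xyz',a).as_matrix() if a.shape==(3,) else a
    return c,M,np.array(c["position"],float)
def w(n,p):
    c,M,t=cam(n); return M@np.array(p,float)+t
def cloud(n,d):
    c,M,t=cam(n); v,u=np.mgrid[:420,:560]
    P=np.stack([(u-c["cx"])/c["fx"]*d,(v-c["cy"])/c["fy"]*d,d],-1)
    return P@M.T+t
E
python3 - <<'E'
from h import *
s=telemetry.read_state(); print(s)
for n in("side","top"):
    print(eyes.calibration(n))
    im,d=eyes.get_image(n); cv2.imwrite(f"pics/{n}0.png",im); np.savez(f"{n}0.npz",im=im,d=d)
    for k in("driver_grip","gauge_screw_slot"):
        for r in finder.pinpoint(n,k)[:3]: print(n,k,r["confidence"],w(n,r["location"]).round(1))
    for k in("gauge_screw","barb_screw"):
        for r in finder.boxes_of(n,k)[:3]: print(n,k,r["confidence"],w(n,r["location"]).round(1))
E
```

```text
pics
{'clock': 0.0, 'qpos': array([ 1.10718084,  0.62933273,  0.03845009,  1.51841464, -0.02699707,
        0.99627444, -0.02002842]), 'qd': array([ 4.48081911e-04,  2.42272629e-03, -8.09337223e-04,  1.91644737e-03,
        1.66429873e-03, -1.95635358e-04,  5.49583522e-05]), 'tau': array([ 1.35126456e-04, -5.63393247e+01,  1.22652121e+00, -1.93441164e+01,
        1.11880770e-02,  1.06397975e-02,  1.28482611e-05]), 'eef_pos': array([ 251.58552069, -598.64114046,  230.38299985]), 'tool_rot': array([-3.13968204e+00,  3.27011236e-05,  3.97781056e-01]), 'force': array([ 0.06159828,  0.26525812, -0.29890699]), 'torque': array([-0.04886826, -0.0061882 , -0.05563919]), 'gripper_force': 0.0, 'width': 85.4930309540857}
{'fx': 379.55166142348276, 'fy': 379.55166142348276, 'cx': 278.28453149202625, 'cy': 210.11347121954108, 'position': array([ 64.0978748 , 835.65039925, 625.09557299]), 'attitude': array([-2.24020933,  0.02023698, -2.54658929])}
side driver_grip 0.8 [432.6 185.1  80.6]
side gauge_screw_slot 0.69 [570.6 243.6  41.9]
side gauge_screw 0.71 [564.  250.2  39.1]
side barb_screw 0.78 [352.8 297.5  36.8]
{'fx': 476.2274637298983, 'fy': 476.2274637298983, 'cx': 284.6298232134758, 'cy': 209.28215129925974, 'position': array([296.03634161, 284.45150319, 928.75085511]), 'attitude': array([-2.97710355, -0.004593  , -1.59701826])}
top driver_grip 0.85 [428.7 189.3  79.1]
top gauge_screw_slot 0.74 [567.5 250.3  39.1]
top gauge_screw 0.89 [571.3 243.   40.4]
top barb_screw 0.89 [357.  298.9  40.6]
```

View pics/top0.png

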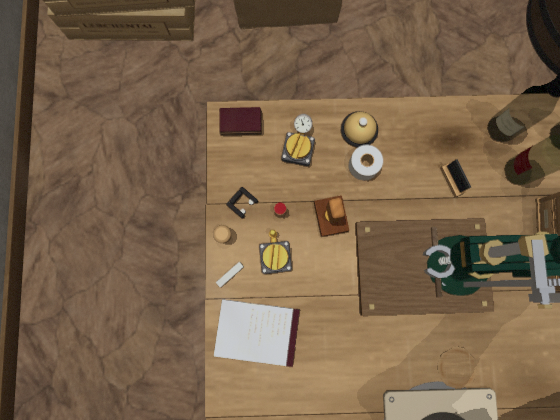

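View pics/side0.png

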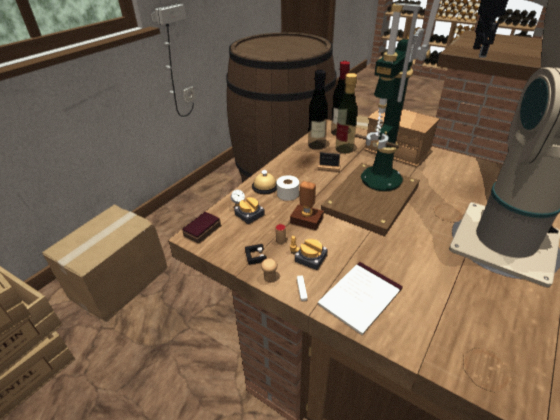

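The top view shows the gauge regulator at (298,147) with its dial at (303,123), the spout valve at (276,257), and the driver in its stand at (333,213). A bell and a cup stand near (360,128) and (367,160), and a tall lever machine at (470,265) lies between the arm and the work.

Run:
```python
from h import *
z=np.load("top0.npz"); im,d=z["im"],z["d"]; C=cloud("top",d)
zs=np.load("side0.npz"); CS=cloud("side",zs["d"])
for n,cl in(("top",C),("side",CS)):
    # coarse height map, 40mm cells (max)
    P=cl.reshape(-1,3); ok=(d if n=="top" else zs["d"]).ravel()>0
    P=P[ok]; P=P[(P[:,2]>-30)&(P[:,2]<900)]
    print(n,"cols y=520..-400; table z median", np.median(P[(abs(P[:,2])<15),2]))
    for x in range(760,80,-40):
        row=[]
        for y in range(480,-400,-40):
            q=P[(abs(P[:,0]-x)<20)&(abs(P[:,1]-y)<20),2]; row.append("%4d"%q.max() if len(q)>3 else "   .")
        print(x,"".join(row))
# crops
a=im[95:285,195:400]; 
cv2.imwrite("pics/crop_top.png",cv2.resize(a,None,fx=3.1,fy=3.1,interpolation=cv2.INTER_CUBIC))
for nm in("driver_grip","gauge_screw_slot","gauge_screw"):
    eyes.get_image("top") if nm=="driver_grip" else None
    for r in finder.cut_out("top",nm)[:1]:
        m=r["mask"]; Q=C[m]; print(nm,r["confidence"],m.sum(),np.median(Q,0).round(1),np.percentile(Q[:,2],[5,50,95]).round(1))
        np.save(nm+"_m.npy",m)
c=eyes.calibration("top"); 
_,M,t=cam("top"); print(M.round(3))
# driver top face
Q=C.reshape(-1,3); g=Q[(abs(Q[:,0]-430)<40)&(abs(Q[:,1]-187)<40)&(Q[:,2]>106)&(Q[:,2]<125)]
print(len(g),g.mean(0)); print(cv2.minAreaRect(g[:,:2].astype(np.float32)))
s=Q[(abs(Q[:,0]-430)<60)&(abs(Q[:,1]-187)<60)&(Q[:,2]>17)&(Q[:,2]<29)]
print(cv2.minAreaRect(s[:,:2].astype(np.float32)))
for lo,hi in((34,46),):
  f=Q[(abs(Q[:,0]-570)<30)&(abs(Q[:,1]-247)<30)&(Q[:,2]>lo)&(Q[:,2]<hi)]; print(len(f),f.mean(0),cv2.minEnclosingCircle(f[:,:2].astype(np.float32)))
```

```text
top cols y=520..-400; table z median -1.2269015605337472
760    .   .   .   .   .   .   .   .   .   .   .   .   .   .   .   .   .   .   .   .   .   .
720    .   .   .   .   .   .   .   .   .   .   .   .   .   .   .   .   .   .   .   .   .   .
680    .   3   2   3   2   3   5   3   3   4   2   3   2   3   2   2   3   3   .   0   .   .
640    .   2  28  29  29   3  51   2  32  40  31   3   2   3   3   3 177   0  -1   3   .   .
600    .   2  29  29  28  40  48  24  36  55  33   3   4   3   2 146 236 184   3  40   .   .
560    .   3   3   3   2  44  43  23  45  45  45   3   3   2   2   3 154 153   2   .   .   .
520    .   3   3   3   3   3  24   3  43  45  44   2   3  57  55   3 177 169   1   2   .   .
480    .   1  17  18  16   2   3  27  25   2   2   3   3  54  57   3 162 165   3   1   .   .
440    .   2  17  18   3  47   2 116 114   2   3   4  23   3  23   3   3  73  81   .   .   .
400    .   2  50  43  49  47   3 114 112  31  30 197  40  46  42  30   4  78  76   .   .   .
360    .   2   3  13  43  43   2   3  26  30 378 480 378 388   .   .   .   .   .   .   .   .
320    .   3  13  12
[... 2087 characters left out ...]
0    .   2   2   3   2   3   2   2   1  10  13  14  15  13  13   3   2   2   2   2   2   4
driver_grip 0.83 369 [427.9 190.8 110.9] [ 30.1 110.9 114.7]
gauge_screw_slot 0.61 478 [567.5 248.6  37.9] [25.8 37.9 41.3]
gauge_screw 0.96 495 [567.5 246.7  37.8] [25.4 37.8 41.3]
[[-0.026 -0.986  0.164]
 [-1.     0.025 -0.009]
 [ 0.005 -0.164 -0.986]]
266 [431.54201147 187.30296146 111.943251  ]
((432.4979248046875, 186.94618225097656), (35.554283142089844, 23.7263126373291), 10.444012641906738)
((417.5334167480469, 169.51034545898438), (105.2753677368164, 83.70325469970703), 9.525895118713379)
348 [568.52329054 247.49091978  38.81007473] ((572.8803100585938, 245.36599731445312), 28.176637649536133)
```

View pics/crop_top.png

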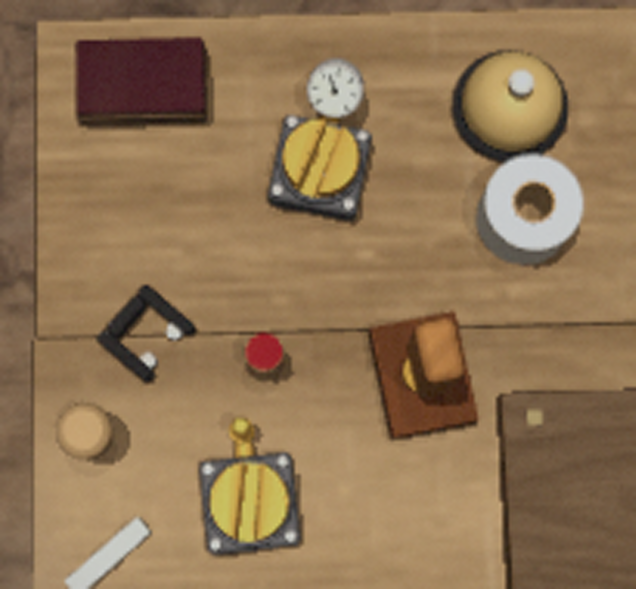

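In the zoomed crop the gauge screw is at about (322,157), its slot running from (330,120) to (310,195). The handle top is at about (438,350). Next I'll rectify both views onto the screw's top plane.

```bash
cat >> h.py <<'E'
def proj(n,P):
    c,M,t=cam(n); q=(np.asarray(P,float)-t)@M
    return np.stack([c["fx"]*q[...,0]/q[...,2]+c["cx"],c["fy"]*q[...,1]/q[...,2]+c["cy"]],-1)
def rect(n,im,x0,y0,z,h=40,s=5):
    # out: up=+x, left=+y ; s px per mm
    k=np.arange(-h*s,h*s)/s
    X,Y=np.meshgrid(x0-k,y0-k,indexing='ij')
    uv=proj(n,np.stack([X,Y,np.full_like(X,z)],-1)).astype(np.float32)
    return cv2.remap(im,uv[...,0],uv[...,1],cv2.INTER_CUBIC)
def yellow(n,im,x0,y0,z,h=40,s=5):
    r=rect(n,im,x0,y0,z,h,s); H=cv2.cvtColor(r,cv2.COLOR_BGR2HSV)
    return r,((H[...,0]>15)&(H[...,0]<32)&(H[...,1]>120)&(H[...,2]>90)).astype(np.uint8)
E
python3 - <<'E'
from h import *
o=[]
for n in("top","side"):
    im=np.load(n+"0.npz")["im"]
    r,m=yellow(n,im,569,247,40)
    k,l,st,ce=cv2.connectedComponentsWithStats(cv2.morphologyEx(m,cv2.MORPH_CLOSE,np.ones((35,35))))
    i=1+st[1:,4].argmax(); cs=np.argwhere(l==i)
    c,rad=cv2.minEnclosingCircle(cs[:,::-1].astype(np.float32).copy())
    print(n,"centroid",569-(ce[i][1]-200)/5,247-(ce[i][0]-200)/5,"circ",569-(c[1]-200)/5,247-(c[0]-200)/5,rad/5,st[i]/5)
    for a in range(0,400,20): 
        cv2.line(r,(a,0),(a,400 if a%100==0 else 4),(255,255,255),1); cv2.line(r,(0,a),(400 if a%100==0 else 4,a),(255,255,255),1)
    o.append(r)
cv2.imwrite("pics/rect.png",np.hstack(o))
for n in("top","side"):
    z=np.load(n+"0.npz"); Q=cloud(n,z["d"]).reshape(-1,3)
    g=Q[(abs(Q[:,0]-430)<40)&(abs(Q[:,1]-187)<40)&(Q[:,2]>111)&(Q[:,2]<119)]
    print(n,len(g),g.mean(0),cv2.minAreaRect(g[:,:2].astype(np.float32)))
    g=Q[(abs(Q[:,0]-430)<40)&(abs(Q[:,1]-187)<40)&(Q[:,2]>60)&(Q[:,2]<119)]
    print(cv2.minAreaRect(g[:,:2].astype(np.float32)))
E
```

```text
top centroid 568.7744383843777 245.02292230824975 circ 570.1898254394531 238.6128936767578 33.279843139648435 [   15.8    12.     64.2    54.6 10487.6]
side centroid 565.8031920509238 250.0486911970191 circ 565.4863555908203 248.91292419433594 34.1060546875 [6.8000e+00 1.6800e+01 6.2400e+01 5.5600e+01 1.2882e+04]
top 187 [432.45948288 186.86887486 113.07746524] ((432.56915283203125, 187.07965087890625), (33.607357025146484, 21.619497299194336), 3.941798686981201)
((432.1491394042969, 187.0670166015625), (36.204071044921875, 24.15187644958496), 9.656403541564941)
side 77 [430.35788225 188.50074639 113.51111293] ((431.0615539550781, 188.42776489257812), (34.63288116455078, 24.227331161499023), 13.470356941223145)
((430.5777587890625, 188.2676239013672), (35.36128234863281, 25.04129409790039), 11.65511417388916)
```

View pics/rect.png

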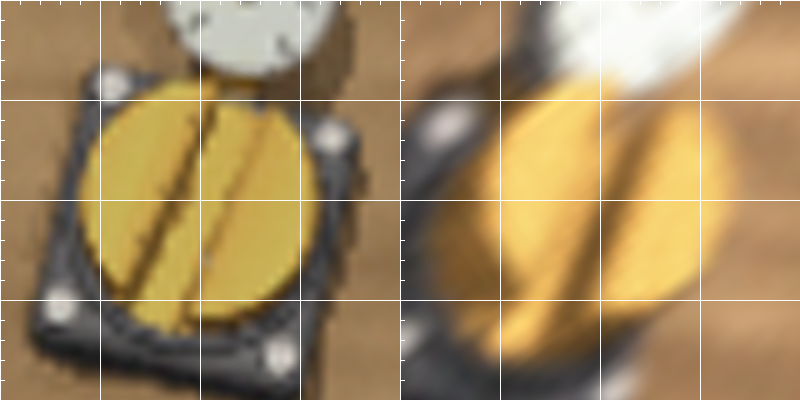

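Request:
move_arm(steps=[[0,0,0,0,0,0.05,0.085],[0,0,0,0,0,0.05,0.085],[0,0,0,0,0,0.05,0.085],[0,0,0,0,0,0.05,0.085],[0,0,0,0,0,0.05,0.085]])

```text
clock: 1.2
eef_pos: [251.6, -598.8, 483.8]
tool_rot: [3.141, -0.0, 0.398]
force: [0.8, -1.4, 0.3]
width: 85.2
gripper_force: 0.0
```

In the rectified views the disc centre sits at about (200,198) px, i.e. world (569,247). The slot lies at about −24° and the body at −11°, so the screw starts near 0.2. The driver is at (431.7,187.5), 10.5°. I'll rise higher, then sweep over the machine.

Request:
move_arm(steps=[[0,0,0,0,0,0.05,0.085],[0,0,0,0,0,0.05,0.085],[0,0,0,0,0,0.05,0.085],[0,0,8,0.03,0.04,0,0.085],[0,0,8,0.03,0.04,0,0.085]])

```text
clock: 1.7
eef_pos: [309.7, -514.5, 622.2]
tool_rot: [3.125, 0.001, 0.679]
force: [1.2, -0.7, 0.4]
width: 84.8
gripper_force: 0.0
```

Run:
```python
from h import *
s=telemetry.read_state(); print(s["qpos"].round(3),s["eef_pos"].round(1),s["tool_rot"].round(3),s["clock"])
```

```text
[ 0.941  0.432  0.09   0.799 -0.041  1.895  0.117] [ 309.7 -514.5  622.2] [3.125e+00 1.000e-03 6.790e-01] 1.7
```

Request:
move_arm(steps=[[0,0,8,0.028,0.031,-0.01,0.085],[0,0,8,0.028,0.031,-0.01,0.085],[0,0,8,0.028,0.031,-0.01,0.085],[0,0,8,0.028,0.031,-0.01,0.085],[0,0,8,0.028,0.031,0,0.085]])

```text
clock: 2.2
eef_pos: [450.0, -357.0, 580.2]
tool_rot: [3.131, -0.001, 1.381]
force: [0.1, -0.8, -0.2]
width: 85.0
gripper_force: 0.0
```

Request:
move_arm(steps=[[0,0,8,0.028,0.031,0,0.085],[0,0,8,0.018,0.045,0,0.085],[0,0,8,0.018,0.045,0,0.085],[0,0,8,0.018,0.045,0,0.085],[0,0,8,0.018,0.045,0,0.085]])

```text
clock: 2.7
eef_pos: [549.8, -146.0, 581.5]
tool_rot: [3.128, 0.001, 2.079]
force: [0.8, -0.8, 0.2]
width: 85.4
gripper_force: 0.0
```

Request:
move_arm(steps=[[0,0,8,0.018,0.045,0,0.085],[0,0,8,0,0.045,0,0.085],[0,0,8,0,0.045,0,0.085],[0,0,8,-0.01,0.045,0,0.085],[0,0,0,0,0,0,0.085]])

```text
clock: 3.2
eef_pos: [555.6, 40.1, 582.0]
tool_rot: [3.125, -0.002, 2.647]
force: [-1.2, -0.2, 0.8]
width: 85.1
gripper_force: 0.0
```

Run:
```python
from h import *
s=telemetry.read_state(); print(s["qpos"].round(3),s["eef_pos"].round(1),s["tool_rot"].round(3),s["clock"])
```

```text
[ 0.173  0.348 -0.484  1.066  0.148  1.752  0.819] [555.6  40.1 582. ] [ 3.125e+00 -2.000e-03  2.647e+00] 3.2
```

Request:
move_arm(steps=[[0,0,7.8,-0.0248,0.0295,0,0.085],[0,0,7.8,-0.0248,0.0295,0,0.085],[0,0,7.8,-0.0248,0.0295,-0.03,0.085],[0,0,7.8,-0.0248,0.0295,-0.03,0.085],[0,0,7.6,-0.0248,0.0295,-0.03,0.085]])

```text
clock: 3.7
eef_pos: [432.5, 180.2, 490.5]
tool_rot: [3.129, 0.001, -2.97]
force: [0.9, 0.9, 0.0]
width: 85.0
gripper_force: 0.0
```

Request:
move_arm(steps=[[0,0,0,0,0,-0.045,0.085],[0,0,0,0,0,-0.045,0.085],[0,0,0,0,0,-0.045,0.085],[0,0,0,0,0,-0.045,0.085],[0,0,0,0,0,-0.045,0.085]])

```text
clock: 4.2
eef_pos: [433.8, 179.0, 265.0]
tool_rot: [3.129, 0.001, -2.976]
force: [1.3, -0.7, -0.6]
width: 85.0
gripper_force: 0.0
```

Run:
```python
from h import *
s=telemetry.read_state(); print(s["qpos"].round(3),s["eef_pos"].round(1),s["tool_rot"].round(3),s["clock"])
im,d=eyes.get_image("side"); cv2.imwrite("pics/side1.png",im)
```

```text
[ 0.024  0.379 -0.633  1.95   0.27   0.893  0.992] [433.8 179.  265. ] [ 3.129e+00  1.000e-03 -2.976e+00] 4.2
```

View pics/side1.png

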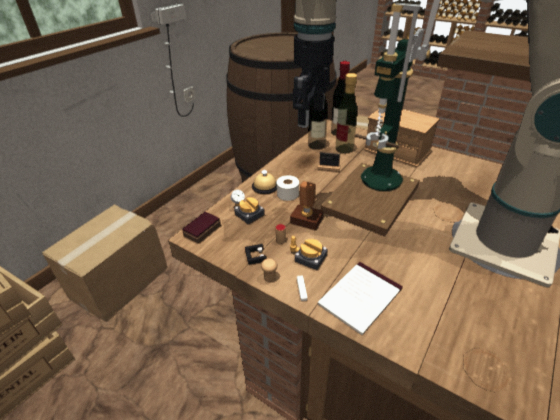

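The gripper is at (315,90), above the driver at (307,195), with the forearm clear of the lever machine at (395,80). Next I'll correct the offset and descend.

Request:
move_arm(steps=[[-0.35,-0.06,0.5,-0.001,0.0043,-0.04,0.085],[-0.35,-0.06,0.5,-0.001,0.0042,-0.04,0.085],[0,0,0,0,0,-0.04,0.085],[0,0,0,0,0,-0.02,0.085],[0,0,0,0,0,0,0.085]])

```text
clock: 4.75
eef_pos: [430.9, 187.3, 124.9]
tool_rot: [-3.14, -0.004, -2.957]
force: [-0.0, -0.5, 0.4]
width: 84.8
gripper_force: 0.0
```

Request:
move_arm(steps=[[0,0,0,0.0008,0,-0.03,0.085],[0,0,0,0,0,-0.029,0.085],[0,0,0,0,0,0,0.085],[0,0,0,0,0,0,0.012],[0,0,0,0,0,0,0.012]])

```text
clock: 5.25
eef_pos: [433.8, 188.9, 69.2]
tool_rot: [3.14, 0.003, -2.957]
force: [-0.3, 0.6, 0.1]
width: 58.8
gripper_force: 0.0
```

Request:
move_arm(steps=[[0,0,0,0,0,0,0.012],[0,0,0,0,0,0,0.012],[0,0,0,0,0,0,0.012],[0,0,0,0,0,0,0.012],[0,0,0,0,0,0,0.012]])

```text
clock: 5.75
eef_pos: [433.0, 188.2, 68.0]
tool_rot: [3.141, 0.001, -2.957]
force: [-1.1, -1.7, 6.7]
width: 23.5
gripper_force: 63.8
```

Request:
move_arm(steps=[[0,0,0,0,0,0.01,0.012],[0,0,0,0,0,0.015,0.012],[0,0,0,0,0,0.03,0.012],[0,0,0,0,0,0.035,0.012],[0,0,0,0,0,0,0.012]])

```text
clock: 6.25
eef_pos: [434.4, 189.7, 161.0]
tool_rot: [3.139, 0.007, -2.957]
force: [0.2, 0.2, -1.6]
width: 23.3
gripper_force: 63.1
```

Run:
```python
from h import *
s=telemetry.read_state(); print(s["qpos"].round(3),s["eef_pos"].round(1),s["tool_rot"].round(3),s["clock"],s["force"])
```

```text
[-0.092  0.533 -0.542  2.065  0.448  0.65   0.822] [434.4 189.7 161. ] [ 3.139  0.007 -2.957] 6.25 [ 0.1913466   0.22075121 -1.59662587]
```

Request:
move_arm(steps=[[0,0,-6.9,0.027,0.0114,0,0.012],[0,0,-6.9,0.027,0.0114,0,0.012],[0,0,-6.9,0.027,0.0114,0,0.012],[0,0,-6.9,0.027,0.0114,0,0.012],[0,0,-6.9,0.0268,0.0114,0,0.012]])

```text
clock: 6.75
eef_pos: [567.4, 245.1, 156.3]
tool_rot: [-3.14, -0.001, 2.72]
force: [1.2, -0.4, -2.3]
width: 23.7
gripper_force: 62.9
```

Request:
move_arm(steps=[[0,0,0,0,0,-0.01,0.012],[0,0,0,0,0,0,0.012]])

```text
clock: 6.95
eef_pos: [565.3, 244.4, 144.9]
tool_rot: [-3.138, -0.003, 2.726]
force: [-0.5, -0.5, -2.9]
width: 23.5
gripper_force: 63.0
```

Run:
```python
from h import *
s=telemetry.read_state(); print(s["qpos"].round(3),s["eef_pos"].round(1),s["tool_rot"].round(3),s["clock"])
o=[]
for n in("side","top"):
    im,d=eyes.get_image(n); np.savez(n+"2.npz",im=im,d=d)
    for k in ("driver_grip","gauge_screw_slot"):
        for r in finder.pinpoint(n,k)[:2]: print(n,k,r["confidence"],w(n,r["location"]).round(1))
    u,v=proj(n,[569,247,70]).astype(int)
    c=im[max(v-50,0):v+50,max(u-65,0):u+65]; o.append(cv2.resize(c,(400,308),interpolation=cv2.INTER_CUBIC)); print(u,v)
cv2.imwrite("pics/over.png",np.hstack(o))
```

```text
[-0.239  0.703 -0.352  1.688  0.312  0.811  0.423] [565.3 244.4 144.9] [-3.138e+00 -3.000e-03  2.726e+00] 6.95
side driver_grip 0.55 [563.1 244.7 157.9]
side gauge_screw_slot 0.67 [569.2 248.3  42.2]
side gauge_screw_slot 0.28 [564.  245.1 158.1]
247 193
top driver_grip 0.5 [563.2 250.3 157.4]
top gauge_screw_slot 0.84 [567.4 247.5  41.3]
298 140
```

View pics/over.png

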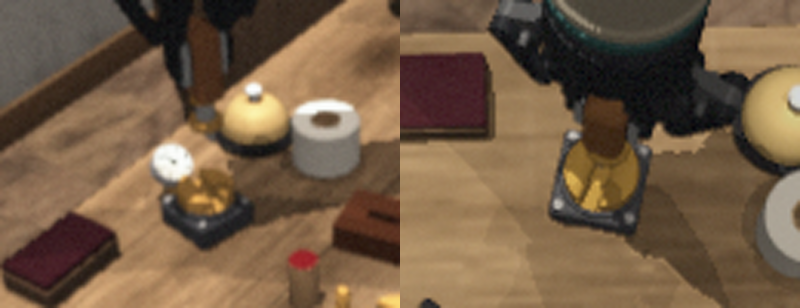

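The pictures show the driver upright in the fingers at left (205,70) and right (605,125), just above the brass screw at left (205,190) and right (600,180). Small xy correction, then descend to just above the face.

Request:
move_arm(steps=[[0,0,0,0.0037,0.0026,-0.02,0.012],[0,0,0,0,0,-0.015,0.012],[0,0,0,0,0,-0.01,0.012],[0,0,0,0,0,0,0.012],[0,0,0,0,0,0,0.012]])

```text
clock: 7.75
eef_pos: [570.7, 247.8, 102.2]
tool_rot: [3.141, -0.0, 2.724]
force: [0.1, -0.0, -1.3]
width: 23.2
gripper_force: 63.0
```

Run:
```python
from h import *
s=telemetry.read_state(); print(s["eef_pos"].round(1),s["tool_rot"].round(3),s["clock"])
n="side"; im,d=eyes.get_image(n)
u,v=proj(n,[569,247,50]).astype(int)
c=im[v-38:v+38,u-50:u+50]; cv2.imwrite("pics/near.png",cv2.resize(c,(700,532),interpolation=cv2.INTER_CUBIC))
```

```text
[570.7 247.8 102.2] [ 3.141 -0.     2.724] 7.75
```

View pics/near.png

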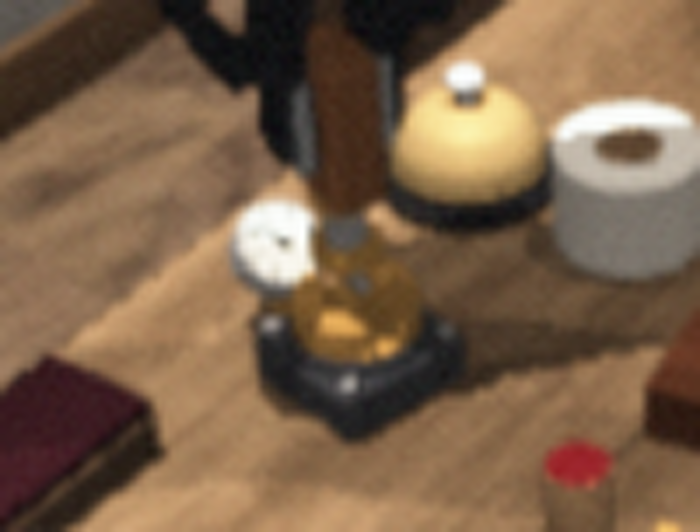

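The blade (345,280) is just above the screw face, lined up with its centre. Lowering.

Request:
move_arm(steps=[[0,0,0,-0.001,-0.0007,-0.006,0.012],[0,0,0,0,0,-0.005,0.012],[0,0,0,0,0,-0.004,0.012],[0,0,0,0,0,0,0.012]])

```text
clock: 8.2
eef_pos: [569.4, 246.8, 86.5]
tool_rot: [-3.141, -0.001, 2.724]
force: [-0.8, -0.8, -2.5]
width: 23.2
gripper_force: 63.0
```

Request:
move_arm(steps=[[0,0,0,0,0,-0.0015,0.012],[0,0,0,0,0,-0.001,0.012],[0,0,0,0,0,0,0.012]])

```text
clock: 8.5
eef_pos: [569.8, 247.1, 84.7]
tool_rot: [3.141, -0.0, 2.724]
force: [-0.0, -0.4, -2.2]
width: 23.1
gripper_force: 63.0
```

Request:
move_arm(steps=[[0,0,0,0,0,-0.001,0.012],[0,0,0,0,0,0,0.012]])

```text
clock: 8.7
eef_pos: [570.0, 247.2, 84.1]
tool_rot: [3.141, 0.0, 2.724]
force: [0.1, -0.9, 0.5]
width: 23.3
gripper_force: 63.4
```

Request:
move_arm(steps=[[0,0,0,0,0,-0.001,0.012],[0,0,0,0,0,0,0.012]])

```text
clock: 8.9
eef_pos: [570.1, 247.2, 84.0]
tool_rot: [3.141, 0.001, 2.724]
force: [-2.7, -1.4, 8.3]
width: 23.2
gripper_force: 64.4
```

Seated on the shoulder at the expected height (84.0). Now turning clockwise.

Request:
move_arm(steps=[[0,0,-5,0,0,0,0.012],[0,0,-5,0,0,0,0.012],[0,0,-5,0,0,0,0.012],[0,0,-5,0,0,0,0.012],[0,0,-5,0,0,0,0.012]])

```text
clock: 9.4
eef_pos: [569.2, 246.5, 84.0]
tool_rot: [-3.14, 0.0, 2.285]
force: [-4.0, -2.4, 9.3]
width: 23.2
gripper_force: 64.4
```

Request:
move_arm(steps=[[0,0,-5,0,0,0,0.012],[0,0,-5,0,0,0,0.012],[0,0,-5,0,0,0,0.012],[0,0,-5,0,0,0,0.012],[0,0,0,0,0,0,0.012]])

```text
clock: 9.9
eef_pos: [569.2, 246.5, 84.0]
tool_rot: [-3.141, 0.001, 1.937]
force: [-3.6, -2.9, 10.8]
width: 23.0
gripper_force: 64.4
```

Run:
```python
from h import *
s=telemetry.read_state(); print(s["qpos"].round(3),s["eef_pos"].round(1),s["tool_rot"].round(3),s["torque"].round(2),s["clock"])
```

```text
[-0.392  0.77  -0.102  1.721  0.117  0.658 -0.192] [569.2 246.5  84. ] [-3.141e+00  1.000e-03  1.937e+00] [-0.65  0.9   0.05] 9.9
```

Request:
move_arm(steps=[[0,0,-4,0,0,0,0.012],[0,0,-4,0,0,0,0.012],[0,0,-4,0,0,0,0.012],[0,0,0,0,0,0,0.012]])

```text
clock: 10.3
eef_pos: [569.3, 246.6, 84.0]
tool_rot: [-3.141, 0.001, 1.728]
force: [-2.6, -2.3, 10.1]
width: 23.1
gripper_force: 64.4
```

Run:
```python
from h import *
s=telemetry.read_state(); print(s["tool_rot"].round(3),s["torque"].round(2),s["clock"])
```

```text
[-3.141e+00  1.000e-03  1.728e+00] [-0.56  0.95  0.06] 10.3
```

Yaw is 99° and the stop is expected near 92°. Continuing in small steps.

Request:
move_arm(steps=[[0,0,-3,0,0,0,0.012],[0,0,-3,0,0,0,0.012],[0,0,0,0,0,0,0.012]])

```text
clock: 10.6
eef_pos: [569.3, 246.6, 84.0]
tool_rot: [-3.141, 0.001, 1.624]
force: [-3.6, -2.3, 10.6]
width: 23.4
gripper_force: 64.5
```

Run:
```python
from h import *
s=telemetry.read_state(); print(s["tool_rot"].round(3),s["torque"].round(2),s["clock"])
```

```text
[-3.141e+00  1.000e-03  1.624e+00] [-0.55  0.89  0.04] 10.6
```

Request:
move_arm(steps=[[0,0,-2,0,0,0,0.012],[0,0,-2,0,0,0,0.012],[0,0,0,0,0,0,0.012]])

```text
clock: 10.9
eef_pos: [569.3, 246.6, 84.0]
tool_rot: [-3.141, 0.001, 1.554]
force: [-3.2, -2.1, 9.5]
width: 23.4
gripper_force: 64.5
```

Run:
```python
from h import *
s=telemetry.read_state(); print(s["tool_rot"].round(3),s["torque"].round(2),s["clock"])
```

```text
[-3.141e+00  1.000e-03  1.554e+00] [-0.51  0.85  0.05] 10.9
```

Request:
move_arm(steps=[[0,0,-2,0,0,0,0.012],[0,0,-2,0,0,0,0.012],[0,0,0,0,0,0,0.012]])

```text
clock: 11.2
eef_pos: [569.1, 246.8, 84.0]
tool_rot: [-3.141, 0.001, 1.485]
force: [-2.8, -2.7, 8.9]
width: 23.6
gripper_force: 64.5
```

Run:
```python
from h import *
s=telemetry.read_state(); print(s["tool_rot"].round(3),s["torque"].round(2),s["clock"])
o=[]
for n in("side","top"):
    im,d=eyes.get_image(n)
    u,v=proj(n,[569,247,50]).astype(int); f=7 if n=="side" else 5
    c=im[v-40:v+40,u-40:u+40]; o.append(cv2.resize(c,(400,400),interpolation=cv2.INTER_CUBIC))
cv2.imwrite("pics/turn.png",np.hstack(o))
```

```text
[-3.141e+00  1.000e-03  1.485e+00] [-0.52  0.94  0.19] 11.2
```

View pics/turn.png

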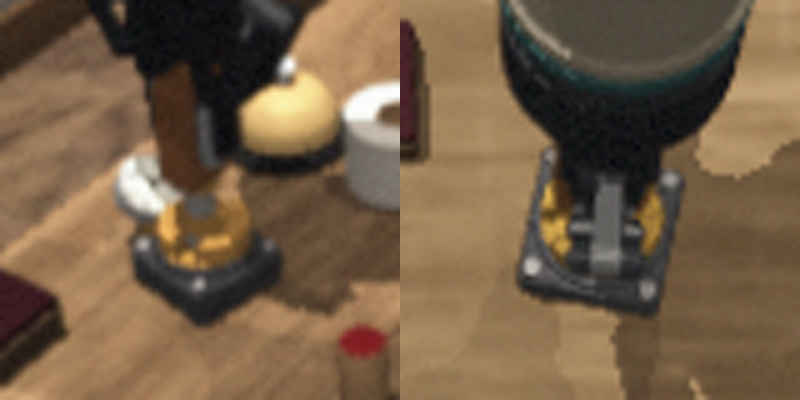

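The picture shows the screw under the driver with its slot turned crosswise. Torque has begun to rise (0.19 N·m), so I'll continue to confirm the stop.

Request:
move_arm(steps=[[0,0,-2,0,0,0,0.012],[0,0,-1,0,0,0,0.012],[0,0,0,0,0,0,0.012]])

```text
clock: 11.6
eef_pos: [569.0, 246.8, 84.0]
tool_rot: [-3.141, 0.001, 1.435]
force: [-4.4, -2.6, 9.9]
width: 23.3
gripper_force: 64.5
```

Run:
```python
from h import *
s=telemetry.read_state(); print(s["tool_rot"].round(3),s["torque"].round(2),s["clock"])
```

```text
[-3.141e+00  1.000e-03  1.435e+00] [-0.48  0.98  0.5 ] 11.6
```

Request:
move_arm(steps=[[0,0,-2,0,0,0,0.012],[0,0,0,0,0,0,0.012]])

```text
clock: 11.8
eef_pos: [569.0, 246.9, 84.0]
tool_rot: [-3.141, 0.001, 1.4]
force: [-4.9, -2.0, 10.9]
width: 23.3
gripper_force: 64.6
```

Run:
```python
from h import *
s=telemetry.read_state(); print(s["tool_rot"].round(3),s["torque"].round(2),s["clock"])
```

```text
[-3.141e+00  1.000e-03  1.400e+00] [-0.54  0.97  0.72] 11.8
```

Torque climbs linearly at a fixed blade angle, so the hard stop is reached. I'll ease the wind-up and downforce, open the fingers and lift away.

Request:
move_arm(steps=[[0,0,3,0,0,0,0.012],[0,0,3,0,0,0.0008,0.012],[0,0,0,0,0,0,0.012]])

```text
clock: 12.1
eef_pos: [569.1, 246.8, 84.0]
tool_rot: [-3.141, 0.0, 1.503]
force: [-3.1, -2.7, 7.1]
width: 23.2
gripper_force: 63.9
```

Run:
```python
from h import *
s=telemetry.read_state(); print(s["eef_pos"].round(1),s["force"].round(1),s["tool_rot"].round(3),s["torque"].round(2),s["clock"])
```

```text
[569.1 246.8  84. ] [-3.1 -2.7  7.1] [-3.141  0.     1.503] [-0.46  0.86  0.11] 12.1
```

Request:
move_arm(steps=[[0,0,0,0,0,0,0.04],[0,0,0,0,0,0,0.06],[0,0,0,0,0,0,0.06],[0,0,0,0,0,0,0.06],[0,0,0,0,0,0,0.06]])

```text
clock: 12.6
eef_pos: [569.9, 247.2, 83.4]
tool_rot: [3.141, -0.0, 1.502]
force: [-0.1, -0.8, 1.6]
width: 60.0
gripper_force: 0.0
```

Request:
move_arm(steps=[[0,0,0,0,0,0.015,0.06],[0,0,0,0,0,0.03,0.06],[0,0,0,0,0,0.04,0.06],[0,0,0,0,0,0.04,0.06],[0,0,0,0,0,0.04,0.06]])

```text
clock: 13.1
eef_pos: [569.8, 247.0, 251.4]
tool_rot: [3.14, -0.001, 1.502]
force: [0.4, 0.3, -0.7]
width: 60.3
gripper_force: 0.0
```

Run:
```python
from h import *
s=telemetry.read_state(); print(s["eef_pos"].round(1),s["force"].round(1),s["clock"])
o=[]
for n in("side","top"):
    im,d=eyes.get_image(n)
    for r in finder.pinpoint(n,"driver_grip")[:1]: print(n,r["confidence"],w(n,r["location"]).round(1))
    for r in finder.pinpoint(n,"gauge_screw_slot")[:1]: print(n,r["confidence"],w(n,r["location"]).round(1))
    u,v=proj(n,[569,247,60]).astype(int)
    c=im[v-40:v+40,u-40:u+40]; o.append(cv2.resize(c,(400,400),interpolation=cv2.INTER_CUBIC))
    Q=cloud(n,d).reshape(-1,3); g=Q[(abs(Q[:,0]-569)<35)&(abs(Q[:,1]-247)<35)&(Q[:,2]>75)&(Q[:,2]<137)]
    if len(g): print(n,len(g),g[:,2].max(),cv2.minAreaRect(g[:,:2].astype(np.float32)))
cv2.imwrite("pics/end.png",np.hstack(o))
```

```text
[569.8 247.  251.4] [ 0.4  0.3 -0.7] 13.1
side 0.79 [569.5 251.7  96.9]
side 0.55 [570.  246.7  39.3]
side 339 131.63677944428667 ((567.0353393554688, 249.32089233398438), (38.20549774169922, 23.380643844604492), 85.36966705322266)
top 0.58 [566.6 253.2  93.9]
top 0.46 [568.1 250.6  40.7]
top 339 132.4928679539929 ((567.4650268554688, 248.53465270996094), (34.8701171875, 22.66320037841797), 88.24815368652344)
```

View pics/end.png

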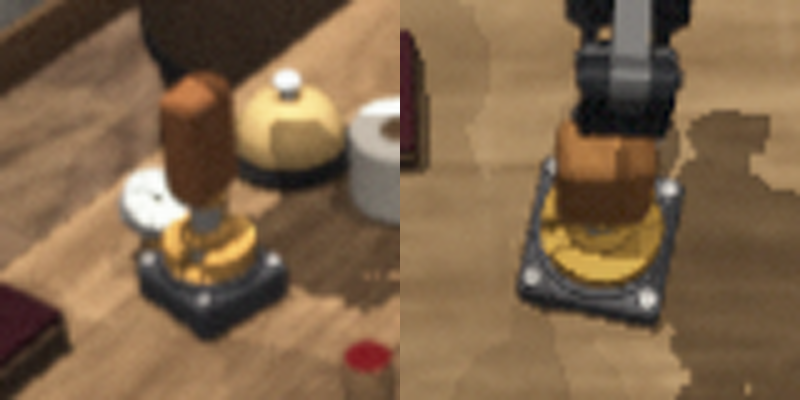

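The driver stands upright in the gauge regulator's screw: left (200,140), right (605,180). The shoulder is on the face, nothing around it has moved, and the gripper is clear.

```bash
python3 -c "
from h import *
print(ctrl.finish_job())"
```

```text
the job is handed in; nothing more can be done
None
```

The job is handed in: the screwdriver stands upright in the gauge regulator's screw, which I turned clockwise until the torque climbed to 0.7 N·m (hard stop), and I never moved to the other valve's screw.

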